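# Switch one channel on with the insulated stylus and store it

## Robot

A 6-joint arm with a two-finger parallel gripper is mounted at the origin on the work surface. World frame = base frame: x ahead of the robot, y to its left, z up, the work surface at z = 0. Lengths are in m, angles in rad, forces in N, time in s.
With the tool pointing down it reaches from about 0.375 to 0.925 m from the base axis. Payload 5.7 kg.
Tool frame: the origin (TCP) lies midway between the tips of the shut fingers; the grasp point (between the pads) lies 19 mm behind it; z points along the fingers, x is the direction in which the jaws open and shut, and the axes are right-handed (so a half turn about z gives the same grasp; the last joint's range is limited). The gripper opens to 88 mm and grips with 3 to 60 N. Pads are 20 mm wide; open, the fingers measure 115 mm over their backs; the gripper's body (75 mm by 178 mm) begins 61 mm behind the grasp point.
Start: joints at [-1.373, 0.359, 1.51, -0, 1.272, -0.115], TCP at [0.185, -0.571, 0.223] pointing down, gripper open.
Joint ranges: [-2.97, 2.97], [-1.01, 2.36], [0.21, 2.38], [-0.96, 4.11], [0.2, 2.71], [-2.98, 2.98]. Speed limits (rad/s): [2.39, 2.39, 3.14, 3.14, 3.14, 3.14].

## Interface

Orientations are given as a unit quaternion [x, y, z, w].
In Python, from bench import move_ptp, servo_line, goto_joints, move_gripper, sleep, inverse_kinematics, capture, PlanningError, close_job, spot_in, silhouettes, current_clock, current_joint_pos, current_qvel, current_joint_torque, current_position, current_orientation, current_force, current_torque, current_finger_gap gives the robot as it stands. Calls block until the motion is done:
- move_ptp(position, orientation): joint-space move of the TCP to a pose.
- servo_line(position, orientation=None, rate=0.15, contact_N=None): straight line of the TCP; orientation=None keeps the orientation; rate is the mean speed in m/s. With contact_N (N) it stops when the force on the tool has changed by that much, and returns True; else False.
- goto_joints(angles): joint-space move.
- move_gripper(opening): finger opening in m; the grip force is fixed at half the most; returns when the fingers have stopped.
- sleep(seconds).
- inverse_kinematics(position, orientation): joint angles nearest the present ones, or None.
- capture(name): name is "side" or "top" or "wrist"; returns a dict with "image" (384x512x3 uint8, blue, green, red), "range_z" (384x512 float32, m along the optical axis (not along the pixel's ray), 0 where there is no reading), "intrinsics" (3x3 intrinsics, pixels), "R" (3x3) and "t" (3): a world point X has camera coordinates R X + t. Camera axes: x right, y down, z forward; pixel columns grow to the right and rows downward; lengths in m; the calibration is good to about 2 mm. The wrist camera is an equidistant fisheye: a pixel r from the principal point sees the ray r / f radians off the axis. A picture is of the moment at which its call begins.
A pose or a line that the arm cannot do raises PlanningError and nothing moves.
- close_job(): hands the job in, once; it reports no verdict.
Trained networks look in the newest picture that a camera, given by its name, has taken for a name from the list of things; names that differ only in an ending like _2 or _b are one class to them, and where a whole thing is asked for, a point or a joint stands for the part that bears it (a point fixed in the world has none). Each returns a list of dicts, best first, with "conf" (0 to 1); they miss things now and then, are a little off and sometimes report something else, mostly with a low value. They report only what shows in the picture. A call takes as long as a camera call. They do not tell look-alikes from the thing itself.
- spot_in(camera, query): "xy" ([column, row] in pixels, amid what is visible of it).
- silhouettes(camera, query): "region" (384x512 bool, what is visible of it) and "xy" ([column, row] in pixels, amid what is visible of it).
Readings, each from a call of its own:
- current_clock(): time.
- current_joint_pos(): joint angles.
- current_qvel(): joint speeds.
- current_joint_torque(): joint torques, N m.
- current_position(): TCP position.
- current_orientation(): TCP orientation.
- current_force(): force on the tool from outside, world axes, zero at the start.
- current_torque(): the same for the moment, N m.
- current_finger_gap(): finger opening in m.
Only numpy, scipy, OpenCV 4.12 (cv2) and the standard library are available. Lean on these libraries where they do the work, as an engineer would, in place of code of your own. Each camera call takes 0.05 s, during which the arm holds its last target.

## Task

Take the yellow-handled stylus out of its holder and use its tip to flip the orange rocker on the switch box fully to ON (the half with the white dash pressed down), leaving the other rockers as they are. Then press the green recessed button fully down with the stylus tip to store the setting, and put the stylus back in its holder, upright and fully home. Touch the orange switch and the button only with the stylus, and do not disturb the other things on the bench.

Things in the scene. Friction and masses are not known exactly. Their poses are not given: they have to be found in the camera images.
- bank: cream switch box, fixed, 120 (x) by 190 (y) by 45 mm high; origin: centre of its underside. On top, at x = 0, five rocker modules in varying order at y = -75, -57, -39, -21, -3 mm, and the button well at y = +55 mm. Its +x side is the ON side, marked by a thin white line along the row
- module_orange: black switch module with the ORANGE rocker, 48 (x) by 17 (y) by 12 mm; origin at the centre of its underside, on the box's top, axes as the box's. The rocker cap, 26 (x) by 12 (y) mm, shallow V-shaped, tips about an axis along y 16 mm above this origin; a white dash marks its ON (+x) half
- rocker_orange (a joint): tilt of the orange rocker, rad: +0.28 = ON (its +x, ON half fully down), -0.28 = OFF (its ON half up; it starts about here). Friction holds it where it is left. Pressing straight down with about 2 N on the raised half, 10 mm from the axis, tips it; that point goes down 5.5 mm over the full swing
- rocker_orange_on (a point): point on the top face of the orange rocker's ON half, 10 mm from its axis, in the middle of its width: the place to press down
- well: teal square block, 50 by 50 by 14 mm high, fixed on the box's top, with a round 19 mm hole in the middle; the green button sits inside, recessed. Origin at the centre of its underside
- button (a joint): travel of the green button, m: 0 = out, 0.0045 = fully pressed. A spring, about 1.2 N at first and 4 N fully pressed, pushes it back out
- button_top (a point): centre of the top face of the green button (14 mm across), 5 mm below the top face of the well block when out; press it straight down
- holder: dark blue stylus holder, fixed, 60 by 60 by 70 mm high on an 80 mm square foot; origin at the centre of its underside, an upright 15 mm hole with a 2 mm chamfer through its middle
- holder_mouth (a point): centre of the mouth of the holder's hole, on its top face
- stylus_handle (a point): centre of the yellow square handle (16 by 16 by 50 mm) of the stylus: loose, 40 g, 114 mm long, standing upright in the holder. z runs along it away from the tip, x and y are square to the flats. A black collar 24 mm across, its underside 29 mm below this point, rests on the holder's top when home
- stylus_tip (a point): the very tip of the stylus, 89 mm below the handle's centre along the stylus. Below the collar the stylus is 60 mm of white shank, 10 mm across, narrowing to a round-ended tip 5 mm across over its last 20 mm
- rocker_a_on (a point): point on the ON half of a dark grey rocker (a), like that of the orange one, 10 mm from its axis; two of the grey rockers are ON and two OFF, and all are to stay as they are
- rocker_b_on (a point): point on the ON half of a dark grey rocker (b), like that of the orange one, 10 mm from its axis; two of the grey rockers are ON and two OFF, and all are to stay as they are
- rocker_c_on (a point): point on the ON half of a dark grey rocker (c), like that of the orange one, 10 mm from its axis; two of the grey rockers are ON and two OFF, and all are to stay as they are
- rocker_d_on (a point): point on the ON half of a dark grey rocker (d), like that of the orange one, 10 mm from its axis; two of the grey rockers are ON and two OFF, and all are to stay as they are
- board: bystander: loose blue circuit board, 75 by 100 by 20 mm
- meter: bystander: loose yellow hand-held multimeter, 150 by 75 by 43 mm
- spool: bystander: loose red solder spool, 56 mm across, 44 mm high
- flux: bystander: loose small blue flux bottle, 36 mm across, 85 mm high
- driver: bystander: loose red screwdriver lying on the bench
- tweezers: bystander: loose steel bar tweezers, 120 by 10 by 5 mm
Things that resemble listed ones, but are neither listed nor needed, are in the scene too. Leave any red look-alike of the bank alone. There is more than one size of the holder; the job needs the smaller.

How it is judged:
On the way, in this order (a step that is already met when the one before it is completed fails the run):
1. the orange rocker is pushed to ON (beyond 0.20 rad) by the stylus (value of joint rocker_orange above 0.2 rad and contact force between stylus and module_orange above 0.3 N), for 0.05 s.
2. the green button is pressed at least 3.5 mm down by the stylus, with the orange rocker ON (value of joint button above 0.0035 m and contact force between stylus and well above 0.3 N and value of joint rocker_orange above 0.2 rad), for 0.05 s.
At the end, for the whole second after the job is handed in: Orange rocker ON (over 0.20 rad), the other four as they were (marked points within 2 mm), button out (under 1 mm), stylus released and at rest in its holder, upright within 0.1 rad, handle centre within 6 mm of the hole's axis and 94 to 103 mm above the holder's underside (value of joint rocker_orange above 0.2 rad and value of joint button below 0.001 m and distance of each of rocker_a_on, rocker_b_on, rocker_c_on, rocker_d_on from where it was at the start of the episode below 0.002 m and horizontal distance between stylus_handle and holder_mouth below 0.006 m and z of stylus_handle in the frame of holder between 0.094 and 0.103 m and angle between stylus_handle's own z axis and vertical below 0.1 rad and linear speed of stylus below 0.02 m/s and contact force between the fingers and stylus below 0.1 N); the robot touches nothing.
It fails at once if a grey rocker is tipped away from its setting (its marked point moves over 3 mm) (distance of any of rocker_a_on, rocker_b_on, rocker_c_on, rocker_d_on from where it was at the start of the episode above 0.003 m).
It fails at once if the robot itself touches the orange switch module or the button well (over 1 N) (contact force between any of the fingers, the arm and module_orange above 1 N or contact force between any of the fingers, the arm and well above 1 N).
It fails at once if a bystander is moved over 25 mm (distance of any of board, meter, spool, flux, driver, tweezers from where it was at the start of the episode above 0.025 m).
It also fails if it takes over 56 s, if anything falls off the work surface, if the arm or the gripper's body presses on something with over 40 N, if the wrist force passes 120 N, or if a joint passes its speed limit or range.

## Working session

There is one attempt and no reset: what is moved stays moved. The work goes in short steps, each a Python script; the robot and the scene stay as the last script left them, time stands still between calls to the robot, and variables do not carry over. Pictures are saved under pics/ and viewed, and the job is handed in when it is done.

```bash
ls; mkdir -p pics; python3 - <<'E'
from bench import *
import cv2,numpy as np
print(current_clock(),current_position(),current_orientation(),current_finger_gap())
for n in ("top","side","wrist"):
    c=capture(n); cv2.imwrite(f"pics/{n}0.png",c["image"]); np.savez(f"pics/{n}0.npz",**c)
    print(n,c["intrinsics"].tolist(),np.round(c["R"],3).tolist(),np.round(c["t"],3).tolist(),c["range_z"].min(),c["range_z"].max())
    for q in ("bank","module_orange","well","holder","stylus_handle","holder_mouth","stylus_tip","button_top","rocker_orange_on"):
        print(q,[(round(d["conf"],2),np.round(d["xy"]).tolist()) for d in spot_in(n,q)][:4])
print(current_clock())
E
```

```text
pics
0.0 [ 0.1844804  -0.57023393  0.22182686] [ 8.08616958e-01 -5.88334798e-01 -6.61501072e-04 -5.86197537e-04] 0.08776164938210805
top [[404.12323687323305, 0.0, 252.39980203456446], [0.0, 404.12323687323305, 198.36607272219706], [0.0, 0.0, 1.0]] [[-0.023, -1.0, -0.01], [-0.996, 0.024, -0.091], [0.091, 0.007, -0.996]] [-0.013, 0.55, 1.108] 0.0 2.029372
bank [(0.93, [324.0, 282.0]), (0.78, [268.0, 192.0])]
module_orange [(0.67, [286.0, 194.0]), (0.66, [286.0, 190.0])]
well [(0.91, [257.0, 190.0]), (0.86, [300.0, 282.0])]
holder [(0.97, [162.0, 201.0]), (0.78, [161.0, 272.0])]
stylus_handle []
holder_mouth [(0.85, [156.0, 271.0]), (0.81, [162.0, 202.0]), (0.66, [272.0, 192.0])]
stylus_tip []
button_top [(0.23, [256.0, 190.0])]
rocker_orange_on [(0.5, [268.0, 192.0])]
side [[488.6257914771212, 0.0, 248.34576147847787], [0.0, 488.6257914771212, 189.64626678754405], [0.0, 0.0, 1.0]] [[-0.808, -0.59, 0.005], [-0.423, 0.572, -0.703], [0.411, -0.57, -0.712]] [0.436, 0.331, 1.231] 0.0 3.8519218
bank [(0.69, [333.0, 213.0])]
module_orange [(0.45, [267.0, 186.0])]
well [(0.55, [253.0, 201.0]), (0.52, [340.0, 209.0]), (0.24, [192.0, 274.0])]
holder [(0.75, [255.0, 310.0]), (0.73, [194.0, 273.0])]
stylus_handle [(0.66, [194.0, 253.0])]
holder_mouth [(0.9, [258.0, 309.0]), (0.82, [192.0, 272.0]), (0.47, [196.0, 350.0])]
stylus_tip [(0.51, [192.0, 250.0]), (0.44, [345.0, 155.0])]
button_top []
rocker_orange_on []
wrist [[297.3186396354542, 0.0, 255.63263127145922], [0.0, 297.3186396354542, 191.10410070893784], [0.0, 0.0, 1.0]] [[0.308, -0.951, -0.002], [-0.923, -0.299, 0.241], [-0.23, -0.072, -0.97]] [-0.599, -0.03, 0.391] 0.0 1.297367
bank [(0.97, [58.0, 29.0])]
module_orange []
well [(0.68, [16.0, 13.0])]
holder []
stylus_handle []
holder_mouth []
stylus_tip []
button_top []
rocker_orange_on []
1.5
```

View pics/top0.png

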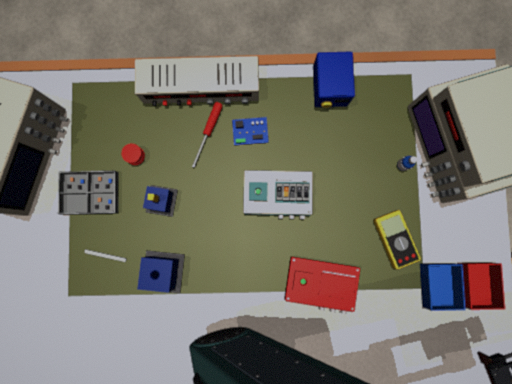

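View pics/side0.png

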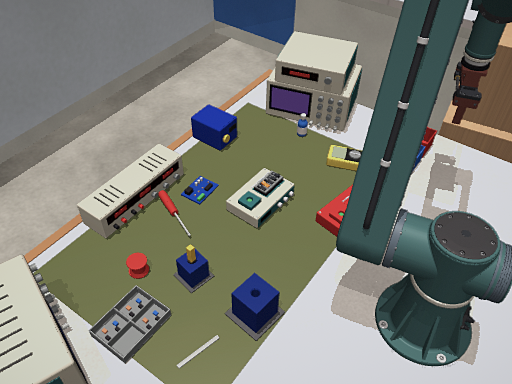

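View pics/wrist0.png

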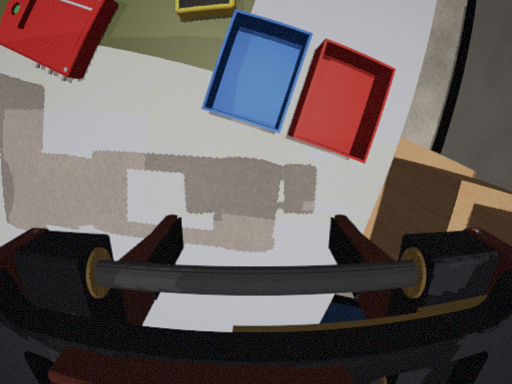

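```bash
cat > h.py <<'E'
import numpy as np,cv2
def load(n): return dict(np.load(f"pics/{n}.npz"))
def pts(c,rows,cols):
    K=c["intrinsics"];z=c["range_z"][rows,cols]
    X=np.stack([(cols-K[0,2])/K[0,0]*z,(rows-K[1,2])/K[1,1]*z,z],-1)
    return (X-c["t"])@c["R"]
def cloud(c):
    r,q=np.mgrid[0:384,0:512]; return pts(c,r,q)
def ray_at_z(c,xy,z):
    K=c["intrinsics"];d=np.array([(xy[0]-K[0,2])/K[0,0],(xy[1]-K[1,2])/K[1,1],1.])@c["R"]
    o=-c["t"]@c["R"]; return o+d*(z-o[2])/d[2]
E
python3 - <<'E'
from h import *
c=load("top0");P=cloud(c)
cv2.imwrite("pics/tz.png",np.hstack([cv2.resize(c["image"][160:225,235:325],None,fx=5,fy=5,interpolation=2)[:, :],cv2.resize(c["image"][170:235,130:190],None,fx=5,fy=5,interpolation=2)]))
s=load("side0");cv2.imwrite("pics/sz.png",np.hstack([cv2.resize(s["image"][160:230,220:300],None,fx=5,fy=5,interpolation=2),cv2.resize(s["image"][230:300,160:230],None,fx=5,fy=5,interpolation=2)]))
def rect(name,c,box,z0,z1):
    P=cloud(c);x0,x1,y0,y1=box
    m=np.zeros((384,512),bool);m[y0:y1,x0:x1]=1
    m&=(P[...,2]>z0)&(P[...,2]<z1)&(c["range_z"]>0)
    q=P[m]; r=cv2.minAreaRect((q[:,:2]*1000).astype(np.float32)); print(name,m.sum(),"z",np.median(q[:,2]),"mean",q[:,:2].mean(0),r)
rect("table",c,(150,200,100,120),-.05,.05)
rect("banktop",c,(235,325,160,225),.038,.052)
rect("well",c,(235,325,160,225),.055,.07)
rect("holdertop",c,(130,190,170,235),.06,.08)
rect("stylus",c,(130,190,170,235),.09,.15)
rect("bigholder",c,(130,190,245,300),.06,.12)
for box,n in (((160,230,230,300),"S"),):
    rect("holdertop side",s,box,.06,.08); rect("sty side",s,box,.09,.15)
E
```

```text
table 997 z 0.0016757582658427272 mean [0.81685998 0.1954993 ] ((814.697998046875, 195.59811401367188), (147.3599395751953, 53.08332443237305), 88.92959594726562)
banktop 2113 z 0.04539489410005222 mean [ 0.56166036 -0.09470007] ((559.3653564453125, -96.25079345703125), (190.0772247314453, 130.32933044433594), 87.09320068359375)
well 849 z 0.060676451357377245 mean [ 0.56320207 -0.09993572] ((564.9592895507812, -97.51128387451172), (160.62542724609375, 50.050315856933594), 88.63443756103516)
holdertop 446 z 0.07059302955785607 mean [0.55061516 0.23270863] ((551.4019775390625, 235.1048126220703), (60.578468322753906, 59.85635757446289), 79.1434555053711)
stylus 61 z 0.12243469378701374 mean [0.55060196 0.2326871 ] ((551.2301635742188, 235.20724487304688), (16.874652862548828, 15.602505683898926), 85.57255554199219)
bigholder 1116 z 0.09668824157026834 mean [0.35164638 0.22824518] ((351.1737365722656, 230.82261657714844), (83.78934478759766, 82.31481170654297), 82.8692398071289)
holdertop side 411 z 0.06898254070114228 mean [0.54674434 0.24009954] ((551.307861328125, 234.39361572265625), (61.768070220947266, 63.81418228149414), 79.44657135009766)
sty side 98 z 0.11437568352931117 mean [0.5491112  0.23720737] ((551.0222778320312, 234.6285400390625), (18.285268783569336, 20.166929244995117), 79.55419921875)
```

View pics/tz.png

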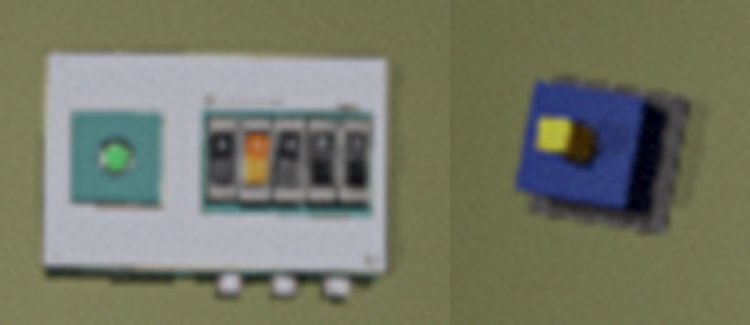

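View pics/sz.png

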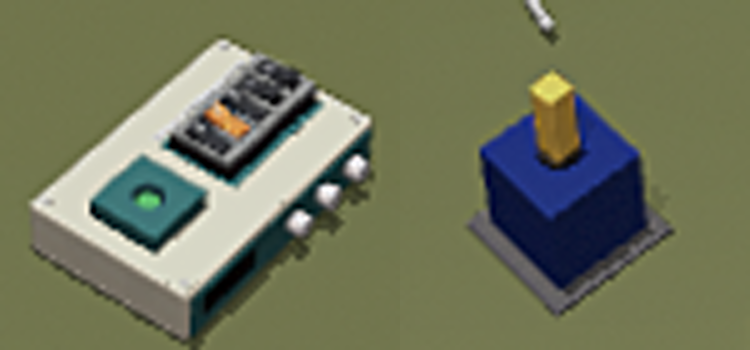

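```bash
cat >> h.py <<'E'
from scipy.spatial.transform import Rotation as Ro
def q_yaw(deg):
    t=np.radians(deg);x=np.array([np.cos(t),np.sin(t),0]);z=np.array([0,0,-1.]);y=np.cross(z,x)
    return Ro.from_matrix(np.stack([x,y,z],1)).as_quat()
E
python3 - <<'E'
from h import *
from bench import *
w=load("wrist0");o=-w["R"].T@w["t"];T=Ro.from_quat(current_orientation()).as_matrix()
print("cam in tool",T.T@(o-current_position()),"axis",T.T@w["R"][2], "x",np.degrees(np.arctan2(T[1,0],T[0,0])))
for y in (-100,-10,80,170):
  for p in ([.551,.235,.30],[.551,.235,.08],[.57,-.09,.15]):
    j=inverse_kinematics(p,q_yaw(y)); print(y,p,None if j is None else np.round(j,2))
E
```

```text
cam in tool [ 0.0002024  -0.06511473 -0.16333695] axis [-0.00172915  0.24110401  0.97049774] x -72.07579763559427
-100 [0.551, 0.235, 0.3] [ 0.29  0.3   1.41 -0.    1.44  2.03]
-100 [0.551, 0.235, 0.08] [ 0.29  0.51  1.66 -0.    0.97  2.03]
-100 [0.57, -0.09, 0.15] [-0.28  0.4   1.64 -0.    1.1   1.47]
-10 [0.551, 0.235, 0.3] [ 0.29  0.3   1.41 -0.    1.44  0.46]
-10 [0.551, 0.235, 0.08] [ 0.29  0.51  1.66 -0.    0.97  0.46]
-10 [0.57, -0.09, 0.15] [-0.28  0.4   1.64 -0.    1.1  -0.1 ]
80 [0.551, 0.235, 0.3] [ 0.29  0.3   1.41 -0.    1.44 -1.11]
80 [0.551, 0.235, 0.08] [ 0.29  0.51  1.66 -0.    0.97 -1.11]
80 [0.57, -0.09, 0.15] [-0.28  0.4   1.64 -0.    1.1  -1.67]
170 [0.551, 0.235, 0.3] [ 0.29  0.3   1.41 -0.    1.44 -2.68]
170 [0.551, 0.235, 0.08] [ 0.29  0.51  1.66 -0.    0.97 -2.68]
170 [0.57, -0.09, 0.15] None
```

```bash
python3 - <<'E'
from h import *
from bench import *
t=current_clock()
move_ptp([.56,-.18,.22],q_yaw(-10)); print(current_clock()-t)
c=capture("wrist");cv2.imwrite("pics/w1.png",c["image"]);np.savez("pics/w1.npz",**c)
for q in ("module_orange","well","rocker_orange_on","button_top","bank"):
    print(q,[(round(d["conf"],2),np.round(d["xy"],1).tolist()) for d in spot_in("wrist",q)][:4])
print(current_clock())
E
```

```text
1.9583
module_orange []
well [(0.6, [75.7, 191.8]), (0.57, [243.4, 52.6])]
rocker_orange_on [(0.76, [250.8, 119.4]), (0.16, [254.1, 153.2])]
button_top [(0.45, [72.3, 189.9])]
bank [(0.9, [242.5, 87.8]), (0.57, [93.9, 196.1])]
3.7583
```

View pics/w1.png

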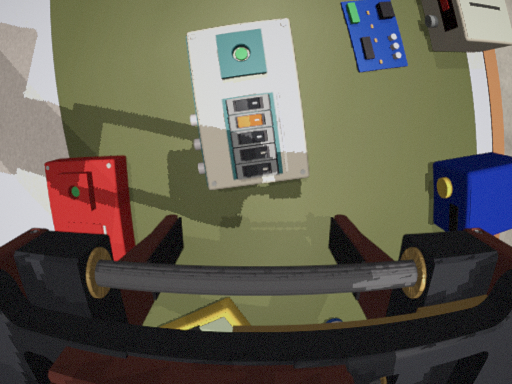

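```bash
cat >> h.py <<'E'
def fish_proj(c,P):
    K=c["intrinsics"];X=np.asarray(P)@c["R"].T+c["t"]
    rr=np.hypot(X[...,0],X[...,1])+1e-12;th=np.arctan2(rr,X[...,2])
    return np.stack([K[0,2]+K[0,0]*th*X[...,0]/rr,K[1,2]+K[1,1]*th*X[...,1]/rr],-1)
def ortho(c,x0,x1,y0,y1,z,ppm=3):
    # rows: x from x1 down to x0 ; cols: y from y1 to y0 ; mm
    xs=np.arange(x1,x0,-1/ppm)/1000;ys=np.arange(y1,y0,-1/ppm)/1000
    Y,X=np.meshgrid(ys,xs);uv=fish_proj(c,np.stack([X,Y,np.full_like(X,z)],-1)).astype(np.float32)
    return cv2.remap(c["image"],uv[...,0],uv[...,1],cv2.INTER_CUBIC)
def fish_ray_at_z(c,xy,z):
    K=c["intrinsics"];d=(np.array(xy)-K[:2,2])/K[0,0];th=np.linalg.norm(d)
    v=np.r_[d/th*np.sin(th),np.cos(th)]@c["R"];o=-c["t"]@c["R"];return o+v*(z-o[2])/v[2]
E
python3 - <<'E'
from h import *
c=load("w1")
for z,n in ((.045,"a"),(.059,"b"),(.063,"c")):
    im=ortho(c,490,630,-210,15,z,3)
    for k in range(490,630,10):
        cv2.line(im,(0,int((630-k)*3)),(8 if k%50 else 20,int((630-k)*3)),(0,0,255),1)
    for k in range(-210,15,10):
        u=int((15-k)*3);cv2.line(im,(u,0),(u,8 if k%50 else 20),(0,0,255),1)
    cv2.imwrite(f"pics/ortho_{n}.png",im)
print("well ctr .054",fish_ray_at_z(c,[242,54],.054),"orange",fish_ray_at_z(c,[250.8,119.4],.062))
E
```

```text
well ctr .054 [ 0.56888357 -0.04195069  0.054     ] orange [ 0.5656093  -0.11620449  0.062     ]
```

View pics/ortho_a.png

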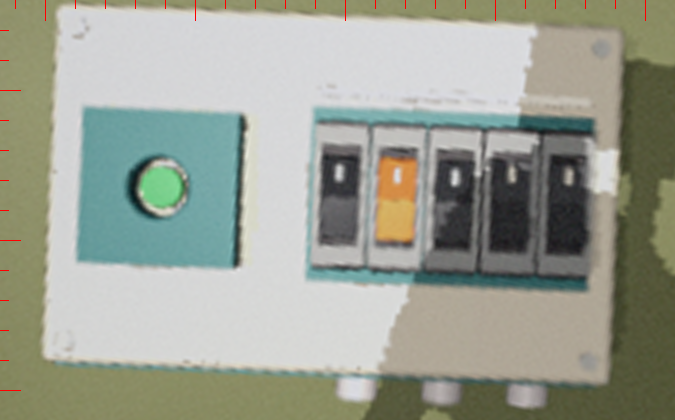

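View pics/ortho_c.png

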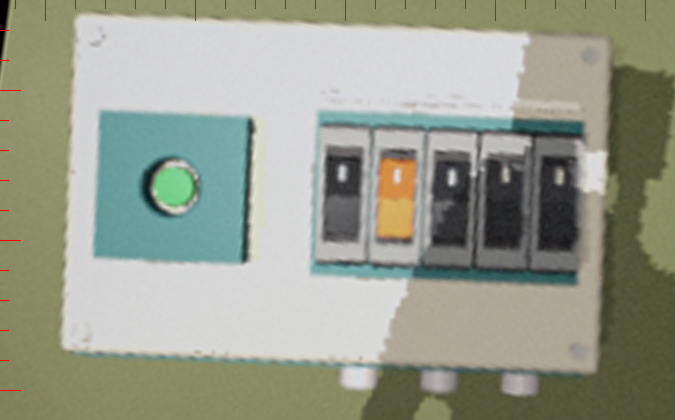

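```bash
python3 - <<'E'
from h import *
from bench import *
t=current_clock()
move_ptp([.551,.195,.23],q_yaw(-10)); print(current_clock()-t)
c=capture("wrist");cv2.imwrite("pics/w2.png",c["image"]);np.savez("pics/w2.npz",**c)
print(current_clock(),current_position())
for z in (.07,.124):
    im=ortho(c,510,590,195,275,z,7)
    for k in range(510,590,10):
        cv2.line(im,(0,int((590-k)*7)),(8 if k%50 else 20,int((590-k)*7)),(0,0,255),1)
        cv2.line(im,((k-510)*7,0),((k-510)*7,8),(0,0,255),1)
    cv2.imwrite(f"pics/orthoh_{int(z*1000)}.png",im)
E
```

```text
1.3999999999999995
5.2083 [0.55144564 0.19381741 0.22993841]
```

View pics/w2.png

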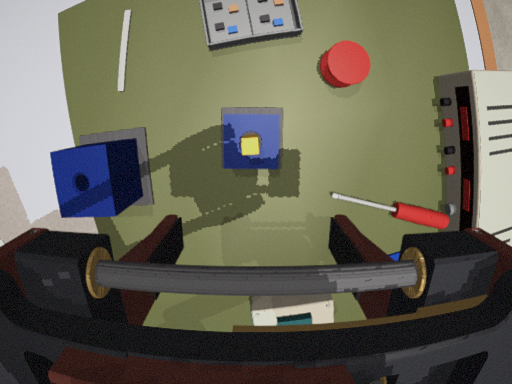

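View pics/orthoh_70.png

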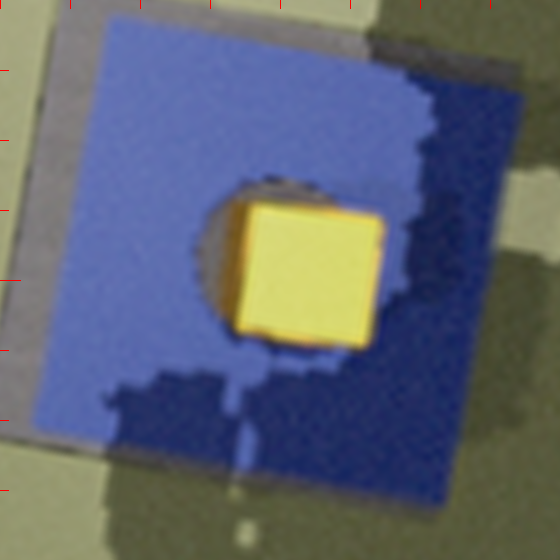

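View pics/orthoh_124.png

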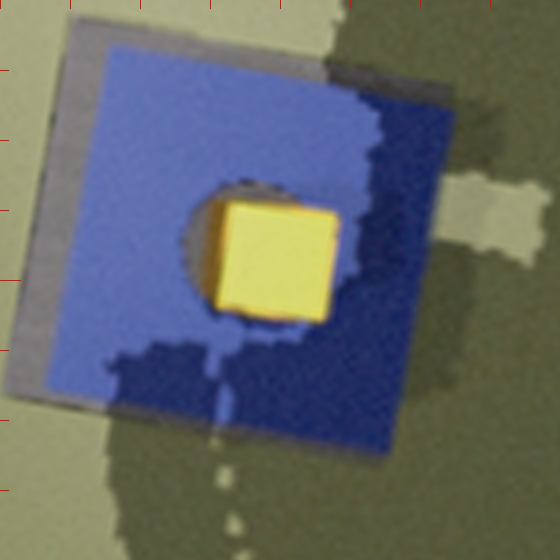

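```bash
python3 - <<'E'
from h import *
from bench import *
t=current_clock();q=q_yaw(-5)
move_ptp([.5527,.2354,.20],q)
print(current_position(),current_clock())
servo_line([.5527,.2354,.083],q,rate=.08)
print("at",current_position(),current_force())
move_gripper(0.0)
print("gap",current_finger_gap(),current_force(),current_torque(),current_clock())
servo_line([.5527,.2354,.215],q,rate=.1)
print("up",current_position(),current_finger_gap(),current_force(),current_clock())
for n in("side","wrist"):
    c=capture(n);cv2.imwrite(f"pics/{n}3.png",c["image"]);np.savez(f"pics/{n}3.npz",**c)
E
```

```text
[0.55222958 0.23487464 0.19879655] 5.525
at [0.55310221 0.23552087 0.08352673] [0.35788747 0.04839106 0.261333  ]
gap 0.015653969231679127 [ 0.05350278 -0.39521037 -0.25405783] [-0.00154315 -0.07150946  0.00531179] 8.2417
up [0.55219596 0.23524351 0.21421521] 0.015886236826882075 [-0.69230703 -0.6305405  -0.41492562] 9.7083
```

```bash
python3 -c "
from h import *
s=load('side3');cv2.imwrite('pics/s3z.png',np.hstack([cv2.resize(s['image'][170:300,130:260],(390,390)),load('wrist3')['image'][:,60:450]][0:1]+[cv2.resize(load('wrist3')['image'][100:290,160:360],(400,390))]))"
```

```text
(no output)
```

View pics/s3z.png

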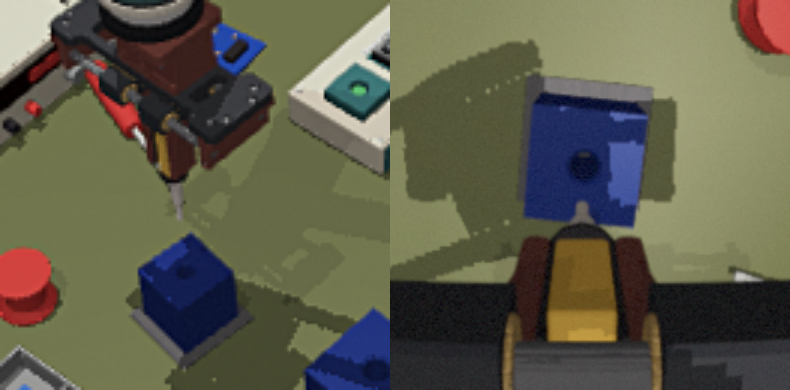

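```bash
python3 - <<'E'
from h import *
w=load("wrist3");p=np.array([.5522,.2352,.2142])
T=Ro.from_quat(q_yaw(-5)).as_matrix()
print("tip",fish_proj(w,p-[0,0,.073]),"collar",fish_proj(w,p-[0,0,.013]),"hole at",fish_ray_at_z(w,[257.5,180.4],.070))
cv2.imwrite("pics/w3z.png",cv2.resize(w["image"][160:240,216:296],(640,640),interpolation=2))
E
```

```text
tip [256.24653252 199.20451591] collar [256.35012498 224.57628988] hole at [0.5536739  0.23594529 0.07      ]
```

View pics/w3z.png

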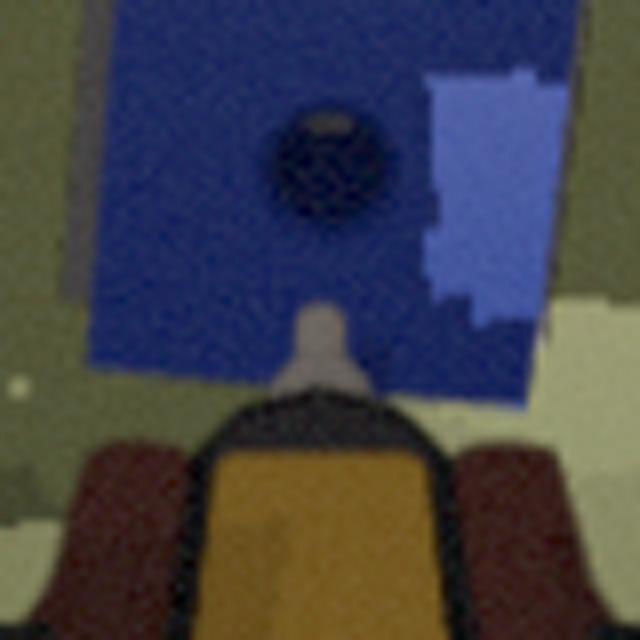

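```bash
python3 - <<'E'
from h import *
from bench import *
q=q_yaw(-5)
X,Y=.5745,-.1174
move_ptp([X,Y,.19],q)
servo_line([X,Y,.152],q,rate=.08)
print(current_position(),current_force(),current_clock())
for n in("side","wrist"):
    c=capture(n);cv2.imwrite(f"pics/{n}4.png",c["image"]);np.savez(f"pics/{n}4.npz",**c)
s=load('side4')
cv2.imwrite('pics/s4z.png',np.hstack([cv2.resize(load('side4')['image'][130:230,210:310],(400,400),interpolation=2),cv2.resize(load('wrist4')['image'][150:250,206:306],(400,400),interpolation=2)]))
E
```

```text
[ 0.57460481 -0.11716156  0.15187415] [ 0.28732423  0.17106637 -0.58013802] 11.7667
```

View pics/s4z.png

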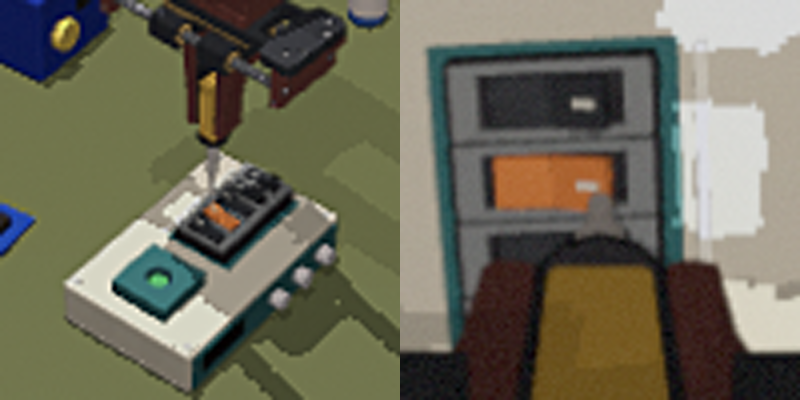

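```bash
python3 - <<'E'
from h import *
from bench import *
q=q_yaw(-5)
X,Y=.5742,-.1174
f0=current_force()
r=servo_line([X,Y,.130],q,rate=.02,contact_N=1.2)
print(r,current_position()[2]-.073,current_force()-f0,current_clock())
z=current_position()[2]
r=servo_line([X,Y,z-.012],q,rate=.02,contact_N=6)
print(r,current_position()-[0,0,.073],current_force()-f0,current_finger_gap())
sleep(.15);print(current_force()-f0,current_position()[2])
c=capture("wrist");cv2.imwrite("pics/w5.png",cv2.resize(c["image"][130:250,196:316],(480,480),interpolation=2))
c=capture("side");cv2.imwrite("pics/s5.png",cv2.resize(c["image"][130:230,210:310],(400,400),interpolation=2))
print(current_clock())
E
```

```text
True 0.06646551550472508 [-0.54350316 -0.09351933  0.93485324] 12.5333
True [ 0.57515101 -0.11741068  0.06101341] [-0.10590994  0.26406178  5.95266604] 0.01566385617172535
[-0.48207442  0.23652656  6.35726925] 0.1341230022986922
13.1917
```

View pics/w5.png

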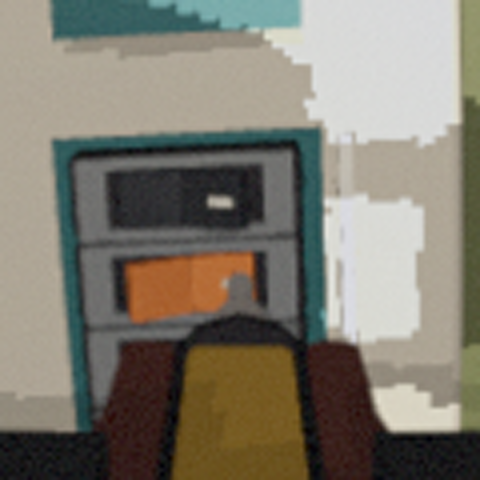

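```bash
python3 - <<'E'
from h import *
from bench import *
q=q_yaw(-5)
servo_line([.5745,-.1174,.165],q,rate=.08)
c=capture("wrist");cv2.imwrite("pics/w6a.png",cv2.resize(c["image"][100:250,181:331],(450,450),interpolation=2))
X,Y=.5675,-.0411
servo_line([X,Y,.155],q,rate=.12)
c=capture("wrist");cv2.imwrite("pics/w6b.png",cv2.resize(c["image"][130:250,196:316],(480,480),interpolation=2));np.savez("pics/w6b.npz",**c)
s=capture("side");cv2.imwrite("pics/s6.png",cv2.resize(s["image"][130:230,210:310],(400,400),interpolation=2))
print(current_position(),current_force(),current_clock())
E
```

```text
[ 0.56783655 -0.04179369  0.15515833] [-0.79588529  0.39220021 -0.4589024 ] 14.675
```

View pics/w6a.png

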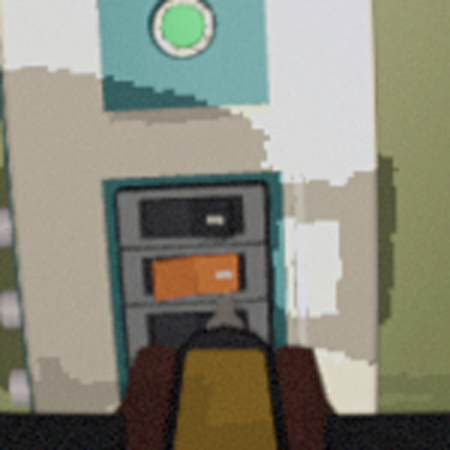

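View pics/w6b.png

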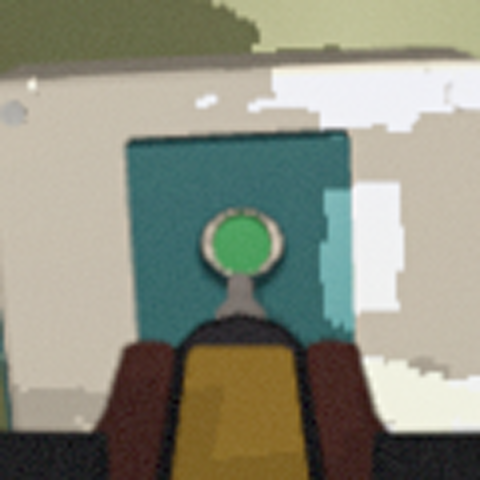

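View pics/s6.png

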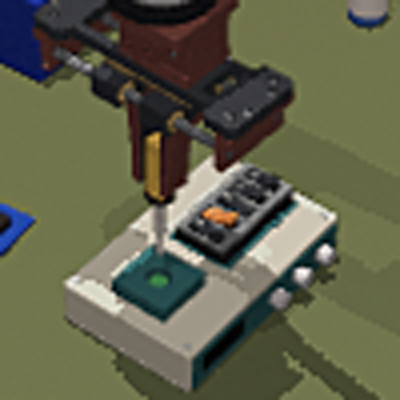

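```bash
python3 - <<'E'
from h import *
from bench import *
w=load("w6b");b=fish_ray_at_z(w,[256.75,191],.054);print(b)
q=q_yaw(-5)
X,Y=.5675,-.0413
f0=current_force()
r=servo_line([X,Y,.118],q,rate=.02,contact_N=1.0)
print(r,current_position()-[0,0,.073],current_force()-f0,current_clock())
z=current_position()[2]
r=servo_line([X,Y,z-.012],q,rate=.015,contact_N=9)
print(r,current_position()-[0,0,.073],current_force()-f0,current_finger_gap())
sleep(.15);print(current_force()-f0,current_position()[2]-.073,current_clock())
E
```

```text
[ 0.56839761 -0.04141538  0.054     ]
True [ 0.56728666 -0.04121075  0.05218488] [ 1.54486016 -0.42045144  1.36291225] 16.0
True [ 0.56739206 -0.0412612   0.04854924] [-0.41571623  0.10540282  7.99567081] 0.0160661032398048
[0.79179644 0.58487304 6.71073602] 0.04863832714665452 16.5833
```

```bash
python3 - <<'E'
from h import *
from bench import *
c=capture("wrist");cv2.imwrite("pics/w7.png",cv2.resize(c["image"][130:250,196:316],(480,480),interpolation=2))
q=q_yaw(-5)
servo_line([.5675,-.0413,.20],q,rate=.1)
move_ptp([.553,.2355,.215],q)
c=capture("wrist");cv2.imwrite("pics/w8.png",cv2.resize(c["image"][140:250,201:311],(550,550),interpolation=2));np.savez("pics/w8.npz",**c)
print(current_position(),current_clock(),current_finger_gap())
for k,v in (("tip",fish_proj(c,current_position()-[0,0,.073])),("hole",fish_proj(c,[.5530,.2356,.07]))): print(k,v,(v-[201,140])*5)
E
```

```text
[0.55325365 0.23410676 0.21469803] 18.7 0.015725316522949853
tip [256.40172742 199.53833421] [277.0086371  297.69167103]
hole [255.8588766  179.98705753] [274.29438302 199.93528765]
```

View pics/w7.png

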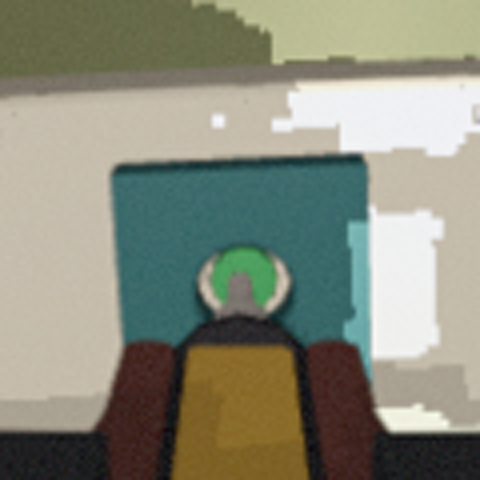

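View pics/w8.png

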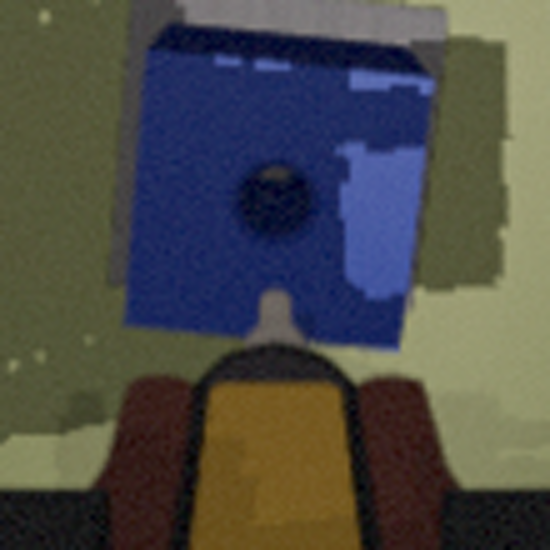

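```bash
python3 - <<'E'
from h import *
from bench import *
q=q_yaw(-5);X,Y=.553,.2356
servo_line([X,Y,.150],q,rate=.08)
f0=current_force()
r=servo_line([X,Y,.100],q,rate=.05,contact_N=6)
print(r,current_position(),current_force()-f0)
if not r:
    r=servo_line([X,Y,.081],q,rate=.02,contact_N=4)
    print(r,current_position(),current_force()-f0,current_finger_gap())
c=capture("side");cv2.imwrite("pics/s9.png",cv2.resize(c["image"][180:300,140:260],(480,480),interpolation=2))
print(current_clock())
E
```

```text
False [0.55330756 0.23570147 0.10032836] [ 0.87078889 -0.34388437  0.44481723]
True [0.55277718 0.23553227 0.08297392] [-0.44172202 -0.07026396  6.41470681] 0.015838812330511407
21.6583
```

View pics/s9.png

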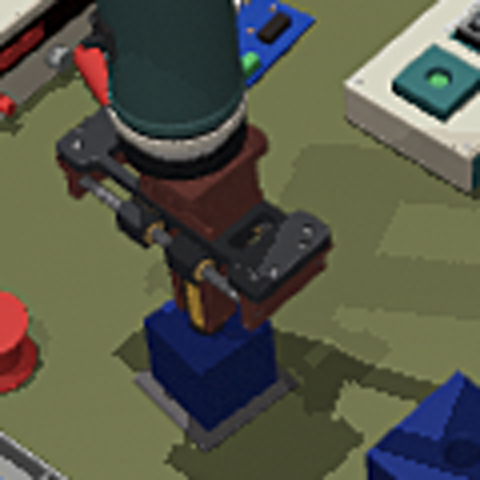

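Seated on the collar at the same height as at the grasp. Release, back off, inspect.

```bash
python3 - <<'E'
from h import *
from bench import *
q=q_yaw(-5)
move_gripper(0.06); sleep(.2)
p=current_position()
servo_line([.553,.2356,.20],q,rate=.08)
move_ptp([.553,.195,.25],q)
sleep(.3)
c=capture("wrist");np.savez("pics/w10.npz",**c)
im=[cv2.resize(ortho(c,510,590,195,275,z,5),(400,400)) for z in (.07,.124)]
cv2.imwrite("pics/o10.png",np.hstack(im))
s=capture("side");np.savez("pics/side10.npz",**s)
cv2.imwrite("pics/s10.png",np.hstack([cv2.resize(s["image"][220:320,145:245],(400,400),interpolation=2),cv2.resize(s["image"][150:240,215:305],(400,400),interpolation=2)]))
P=cloud(s);m=np.zeros((384,512),bool);m[220:300,160:230]=1
m&=(P[...,2]>.09)&(P[...,2]<.15);print(np.percentile(P[m][:,2],[50,90,98]),m.sum(),cv2.minAreaRect((P[m][:,:2]*1000).astype(np.float32)))
P=cloud(load("side0"));m2=np.zeros((384,512),bool);m2[230:300,160:230]=1
m2&=(P[...,2]>.09)&(P[...,2]<.15);print(np.percentile(P[m2][:,2],[50,90,98]),m2.sum())
print(current_force(),current_finger_gap(),current_clock())
E
```

```text
[0.1135863  0.12391651 0.12630182] 97 ((551.62158203125, 235.102783203125), (18.368017196655273, 20.417278289794922), 83.20364379882812)
[0.11437568 0.12401326 0.12519067] 98
[-0.43657367  0.64860611  0.34209992] 0.06001261085062925 25.075
```

View pics/o10.png

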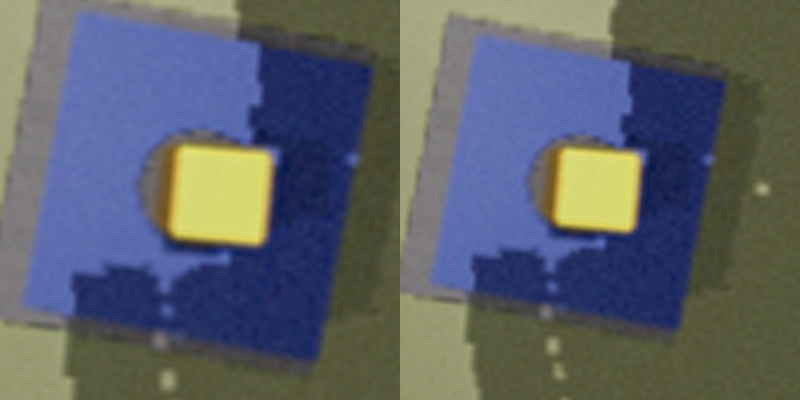

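View pics/s10.png

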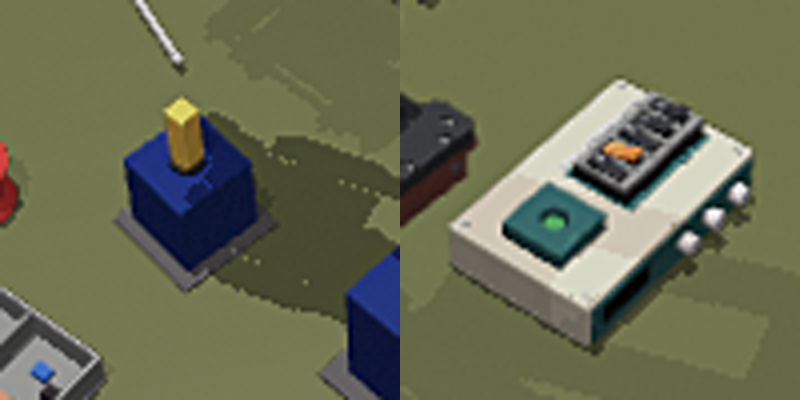

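```bash
python3 - <<'E'
from h import *
from bench import *
move_ptp([.56,-.18,.22],q_yaw(-10)); sleep(.2)
c=capture("wrist");np.savez("pics/w11.npz",**c)
a=ortho(load("w1"),535,600,-185,-85,.06,4);b=ortho(c,535,600,-185,-85,.06,4)
w=ortho(c,540,600,-70,-10,.059,4)
cv2.imwrite("pics/cmp.png",np.vstack([a,b])); print(current_clock())
E
```

```text
26.7333
```

View pics/cmp.png

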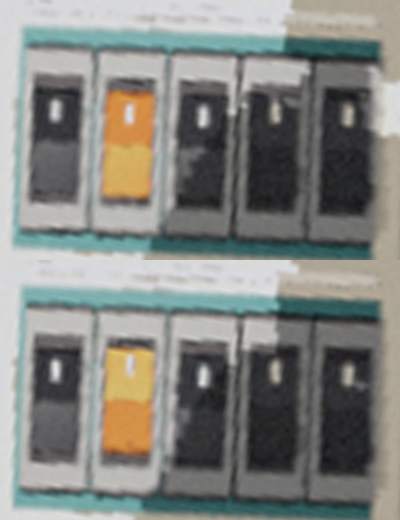

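The top half of the picture is before and the bottom half is after. The orange cap's shading has swapped between its halves, so it has tipped to ON. The four grey rockers look the same in both.

```bash
python3 -c "
from bench import *
close_job();print(current_clock())"
```

```text
the job is handed in; nothing more can be done
the job is handed in; nothing more can be done
```

I flipped the orange rocker to ON with the stylus tip, pressed the green button fully down, and put the stylus back in the smaller holder. I handed the job in at about 27 s of the 56 s allowed.

What the last checks showed:
- **Orange rocker:** its press point went down about 5.5 mm and reached the stop at about 6 N. The before and after pictures show it tipped to ON.
- **Grey rockers:** all four look unchanged in those same pictures. I compared them by eye and did not measure them.
- **Button:** it bottomed out at about 7–8 N, above the 4 N spring force. I read the tip about 1 mm lower than the stated depth, which I put down to position-reading noise. In the side picture it is out again after release.
- **Stylus:** the collar touched down with the gripper at the same height as when I grasped it. In the pictures it stands upright and centred, with its top at about 0.124 m as at the start. The gripper is open and clear of it.
- **Bystanders:** the arm met no unexpected contact, but I did not measure their positions again at the end.

No check failed or disagreed beyond that depth reading, and handing in gives no verdict.

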